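# Seat the drilled crossbar on a lamp rod

## Robot

A 6-joint arm with a two-finger parallel gripper is mounted at the origin on the work surface. World frame = base frame: x ahead of the robot, y to its left, z up, the work surface at z = 0. Lengths are in m, angles in rad, forces in N, time in s.
With the tool pointing down it reaches from about 0.275 to 0.775 m from the base axis. Payload 14.6 kg.
Tool frame: the origin (TCP) lies on the centre line of the jaws, within the pads' length; the fingertips stand ahead of it and the grasp point (between the pads) lies 11 mm behind it (arm.tips_ahead is the z of the fingertips in the tool frame, in m); z points along the fingers, y is the line along which they close (so a half turn about z gives the same grasp; the last joint's range is limited). The gripper opens to 85 mm and grips with 20 to 120 N. Pads are 22 mm wide; open, the fingers measure 114 mm over their backs; the gripper's body (76 mm by 85 mm) begins 54 mm behind the grasp point. The pads swing forward as they close: fully open they stand 13 mm farther back than shut.
Start: joints at [-1.437, 0.263, -0.048, 1.259, 0, 1.415], TCP at [0.15, -0.503, 0.207] pointing down, gripper open.
Joint ranges: [-2.65, 2.65], [-0.89, 1.7], [-1.18, 1.37], [-2.13, 2.11], [-1.35, 1.29], [-3.14, 3.14]. Speed limits (rad/s): [1.89, 1.89, 2.57, 2.79, 3.14, 3.14].

## Interface

Orientations are given as a 3x3 rotation matrix whose columns are the frame's x, y, z axes.
In Python, from workcell import arm gives the robot as it stands. The module is installed in compiled form; this text tells all that it offers.
- The arm moves only by the tool servo_tool, never from a script. Its argument "commands" is a list that holds one entry, the list of rows, each a list of 7 numbers: the shift along the tool's x, y, z normalised to -1 to 1, where 1 is 5 cm, then the turn, a rotation vector about the tool's x, y, z normalised to -1 to 1, where 1 is 5 degrees, then the closure, from 0 (fully open) to 1 (shut). A call has 1 to 10 rows; each row shifts and turns the commanded pose from where the row before left it, along the tool's axes as they then stand; what a row does not reach is not made up. A row lasts 1/10 s, in which the tool goes at most 50 mm and 8.59 degrees, less where a joint would pass 70% of its speed; a pose out of reach is approached as far as the arm can. A call with a number of a shift or a turn outside -1 to 1 is refused whole. A call with a gripper value outside its range is refused whole. The fingers move at their own pace and stop on an object; the grip force is fixed at half the most. Time passes only in rows, so rows that do not move let the fingers close. It gives the time, the measured TCP pose, the force, the opening and the grip force at its end, in the units of the state.
- arm.sense(): the state, without advancing time (a new reading comes with each control period).
- arm.grab_frame(name): name is "scene" or "top" or "wrist"; returns a dict with "color" (384x512x3 uint8, red, green, blue), "camera_matrix" (3x3 intrinsics, pixels), "extrinsics" (4x4, takes a point from world to camera coordinates); the wrist camera has in their place "hand_eye" (4x4, takes a point from camera to tool coordinates, whose origin is the TCP and whose axes are the flange's). Camera axes: x right, y up, looking along -z (the intrinsics and any distortion apply to the point x, -y, -z); pixel columns grow to the right and rows downward; lengths in m; the calibration is good to about 2 mm. The wrist camera is an equidistant fisheye: a pixel r from the principal point sees the ray r / f radians off the axis. A picture is of the moment at which its call begins: read the wrist's pose just before it. There is no depth.
- arm.job_done(): hands the job in; it is judged then, once.
The state is a dict: "time_s": time; "q": joint angles; "joint_vel": joint speeds; "joint_torque": joint torques, N m; "position": TCP position; "ee_rot": TCP orientation; "wrist_force": force on the tool from outside, world axes, zero at the start; "wrist_torque": the same for the moment, N m; "opening": finger opening in m; "gripper_force": force on a finger pad.
Only numpy, scipy, OpenCV 4.12 (cv2) and the standard library are available. Lean on these libraries where they do the work, as an engineer would, in place of code of your own. Each camera call takes 0.05 s, during which the arm holds its last target. There are 200 camera calls.

## Task

A lamp is being assembled: lower the drilled wooden crossbar over the tall lamp rod, keeping it square, and press it down gently (no letting it drop, and no binding: give way sideways so that side and down forces together stay under about 12 N on the way, and under 20 N when the ring bottoms) so that it drives the tight rubber ring down the rod until the ring is fully home on the lamp's foot. Then let go, leaving the bar lying level on the ring; do not push on the lamp with your hand itself, and leave the other things on the bench where they are.

Things in the scene. Friction and masses are not known exactly. Their poses are not given: they have to be found in the camera images.
- bar_centre (a point): Centre (half-way up, on the bore's axis) of the loose crossbar: light wood, 200 mm long (x), 36 wide (y), 28 thick (z), 0.11 to 0.22 kg. A round 17.5 mm bore runs through it along z at mid-length; its halves and faces are alike, any way round will do. The rod comes up through the middle, so hold it by an end, about 80 mm from the bore, to keep the gripper beside the rod.
- rest: Fixed plywood rest on which the bar starts, flat, its underside 20 mm above the bench. 110 mm along the bar (x), 70 mm across; the bar's ends overhang it freely. Origin: centre of its underside.
- foot_top (a point): Centre of the top face of the lamp foot, a fixed dark steel disc 150 mm across and 25 mm high. The rod stands here, clamped in an oversize hole: its axis is 4 to 6.4 mm off this point, in a direction that differs each time and is not measured, so the bore (0.75 mm clearance all round) must find it by feel, giving way to the side forces as the cone enters. Off-centre it wedges.
- foot: The lamp foot with rod and ring (origin: centre of the disc's underside, on the bench; z up). The brass rod is rigid, exactly vertical, 16 mm across; its tip is 193 mm above the bench and its last 24 mm taper in a cone from 16 mm to a blunt 3 mm point.
- ring (a joint): How far (m) the black rubber ring (36 mm across, 20 tall, flat top) is pushed down the rod. Its underside is 50 mm above the foot's top at 0 and on it at 0.050: fully home, a hard stop. Starts at 0 to 0.020. About 7 N (plus 15 N per m/s) slides it; the bar's weight alone does not; it stays where left. When home, the bar seated on it has its centre 34 mm above the foot's top.
- tape: Bystander, leave alone: a cardboard roll core, 96 mm diameter, 24 mm tall (origin under its centre).
- knife: Bystander, leave alone: a screwdriver lying on the bench (origin in its middle, x along it).
- tin: Bystander, leave alone: a small open dark steel tin, 70 x 55 x 45 mm (origin under its centre).
- weight: Bystander, leave alone: a steel weight, 56 mm diameter, 35 mm tall (origin under its centre).

How it is judged:
On the way, in this order (a step that is already met when the one before it is completed fails the run):
1. the bar is lifted clear of its rest (height (world z) of bar_centre above 0.12 m and contact force between the fingers and bar above 0.5 N), for 0.1 s.
2. the bar is on the rod, square, still held and above the ring (horizontal distance between bar_centre and foot_top below 0.008 m and angle between bar_centre's own z axis and vertical below 0.08 rad and z of bar_centre in the frame of foot_top between 0.065 and 0.145 m and contact force between the fingers and bar above 0.5 N), for 0.1 s.
At the end, for the whole second after the job is handed in: The ring is home on the foot (within 2.5 mm of its stop), the bar lies on it threaded on the rod (bore within 8 mm of the foot's centre, centre 30 to 38 mm above the foot's top), level within 0.04 rad, released and at rest (value of joint ring above 0.0475 m and horizontal distance between bar_centre and foot_top below 0.008 m and angle between bar_centre's own z axis and vertical below 0.04 rad and z of bar_centre in the frame of foot_top between 0.03 and 0.038 m and linear speed of bar below 0.01 m/s); the robot touches nothing.
It fails at once if the bar binds: pressed against the rod or ring with more than 15 N while the ring is still over 4 mm from home (value of joint ring below 0.046 m and contact force between bar and foot above 15 N).
It fails at once if the bar pressed against the rod, ring or foot with more than 25 N (contact force between bar and foot above 25 N).
It fails at once if the bar let go and dropped (falling faster than 0.25 m/s out of the fingers) (contact force between the fingers and bar below 0.05 N and linear speed of bar above 0.25 m/s).
It fails at once if the robot pushes the ring, rod or foot itself with more than 5 N (contact force between any of the fingers, the arm and foot above 5 N).
It fails at once if a bystander is moved by more than 30 mm (distance of any of tape, knife, tin, weight from where it was at the start of the episode above 0.03 m).
It also fails if it takes over 70 s, if anything falls off the work surface, if the arm or the gripper's body presses on something with over 40 N, if the wrist force passes 120 N, or if a joint passes its speed limit or range.

## Working session

There is one attempt and no reset: what is moved stays moved. The work goes in short steps, Python scripts to look and compute and a tool call to move; the robot and the scene stay as the last step left them, time stands still between calls to the robot, and variables do not carry over. Pictures are saved under pics/ and viewed, at most 10 in all, crops included, and the job is handed in when it is done.

Besides the shell and the picture viewer there is one more tool, called after "Request:" as name(argument=value, ...), one argument or row to a line, values as JSON. servo_tool: Moves the arm, as the interface text tells. Scaled input: -1 to 1 covers 5 cm each way for a shift and 5 degrees each way for a turn. Its arguments: {"type":"object","properties":{"commands":{"type":"array","items":{"type":"array","items":{"type":"array","items":{"type":"number","minimum":-1,"maximum":1}}}}},"required":["commands"]}

```bash
mkdir -p pics; cat > h.py <<'E'
import numpy as np,cv2
from workcell import arm
def ray(f,u,v):
    K=f["camera_matrix"];E=np.array(f["extrinsics"]);R=E[:3,:3];c=-R.T@E[:3,3]
    d=np.array([(u-K[0][2])/K[0][0],-(v-K[1][2])/K[1][1],-1.]);return c,R.T@d
def atz(f,u,v,z):
    c,d=ray(f,u,v);return c+d*(z-c[2])/d[2]
def proj(f,p):
    E=np.array(f["extrinsics"]);q=E[:3,:3]@p+E[:3,3];K=f["camera_matrix"]
    return K[0][0]*q[0]/-q[2]+K[0][2],K[1][1]*q[1]/q[2]+K[1][2]
def save(n,im): cv2.imwrite("pics/"+n,np.ascontiguousarray(im[:,:,::-1]))
def st():
    s=arm.sense()
    print({k:np.round(s[k],4).tolist() for k in("time_s","position","ee_rot","wrist_force","wrist_torque","opening","gripper_force")})
E
python3 - <<'E'
from h import *
import pickle
a=arm.grab_frame("top");b=arm.grab_frame("scene");pickle.dump((a,b),open("f.pkl","wb"))
save("top.png",cv2.resize(a["color"],(800,600),interpolation=cv2.INTER_CUBIC));save("scene.png",cv2.resize(b["color"],(800,600),interpolation=cv2.INTER_CUBIC))
for f in(a,b): print(np.round(f["camera_matrix"],1).tolist(),np.round(ray(f,256,192),3),f.keys())
st();print(arm.tips_ahead)
E
```

```text
[[347.4, 0.0, 260.7], [0.0, 347.4, 188.3], [0.0, 0.0, 1.0]] [[ 0.48   0.026  0.825]
 [ 0.174  0.013 -0.985]] dict_keys(['color', 'camera_matrix', 'extrinsics'])
[[392.3, 0.0, 253.8], [0.0, 392.3, 190.5], [0.0, 0.0, 1.0]] [[ 1.111 -0.499  0.536]
 [-0.581  0.593 -0.557]] dict_keys(['color', 'camera_matrix', 'extrinsics'])
{'time_s': 0.1, 'position': [0.1495, -0.503, 0.207], 'ee_rot': [[0.9586, 0.2848, -0.0001], [0.2848, -0.9586, 0.0009], [0.0001, -0.0009, -1.0]], 'wrist_force': [-0.089, -0.0776, 0.3316], 'wrist_torque': [0.0177, -0.0184, -0.0196], 'opening': 0.0855, 'gripper_force': 0.0}
0.008
```

View pics/top.png

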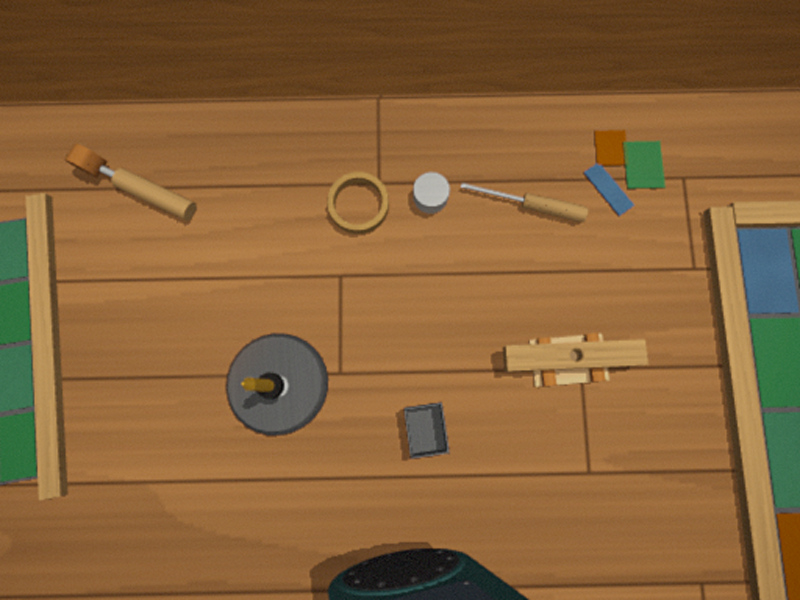

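View pics/scene.png

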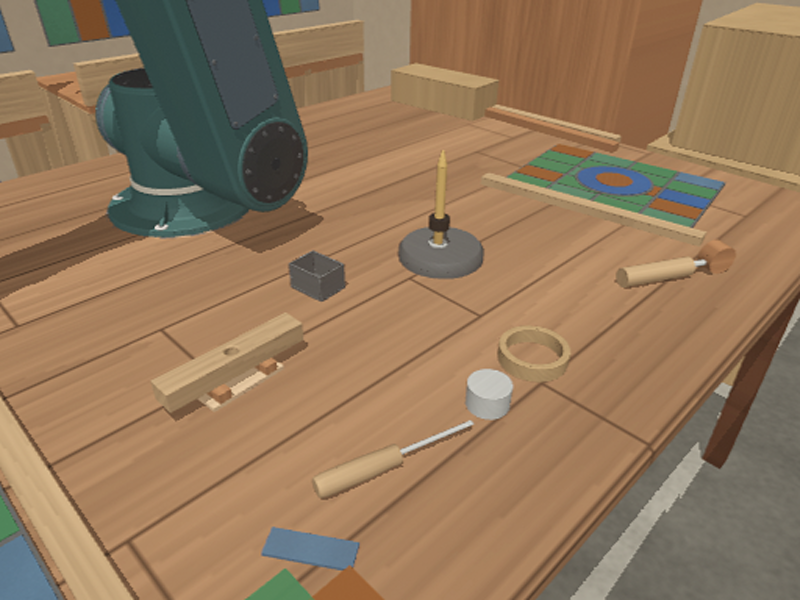

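The top view shows the bar at about (576,354), the foot at (277,384) and the rod tip at (243,384). In the scene view the rod tip is at about (443,152) and the bar's bore at (231,351). I'll enlarge these for precise pixel positions.

```bash
python3 - <<'E'
from h import *
import pickle
a,b=pickle.load(open("f.pkl","rb"))
# crops (u0,v0,w,h) in raw pixels
c=[(a,140,208,75,75),(a,315,200,105,56),(b,245,85,75,100),(b,90,190,110,80)]
S=[5.33,3.8,4,3.6]
cv=np.zeros((800-200,800,3),np.uint8)
out=[]
ims=[cv2.resize(f["color"][v:v+h,u:u+w],None,fx=4,fy=4,interpolation=cv2.INTER_CUBIC) for f,u,v,w,h in c]
cv[0:300,0:300]=ims[0]; cv[0:224,310:730]=ims[1]; cv[300:600,0:300]=ims[2][:300]; cv[240:560,310:750]=ims[3]
save("crops.png",cv)
E
```

```text
(no output)
```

View pics/crops.png

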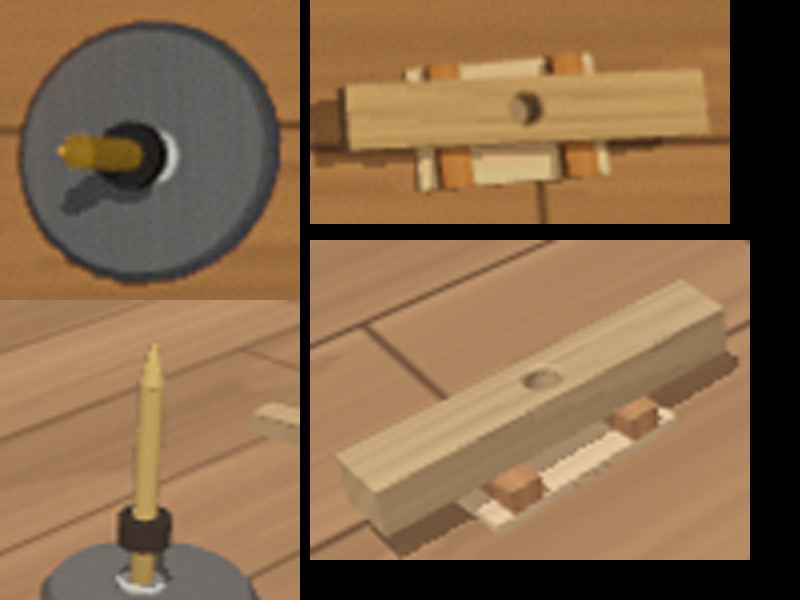

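```bash
python3 - <<'E'
from h import *
import pickle
from scipy.optimize import least_squares
a,b=pickle.load(open("f.pkl","rb"))
r=lambda x,y,u,v:(u+(x+.5)/4-.5,v+(y+.5)/4-.5)
P=[r(x-310,y,315,200) for x,y in[(345,86),(703,70),(709,133),(349,149),(525,107)]]
Q=[atz(a,*p,.048) for p in P]
for q in Q: print("bar top",np.round(q,4))
print("len/wid",[round(float(np.linalg.norm(Q[i]-Q[j])),4) for i,j in((0,1),(2,3),(0,3),(1,2))],"ctr",np.mean(Q[:4],0).round(4))
d=(Q[0]+Q[3]-Q[1]-Q[2]);print("yaw deg of bar",np.degrees(np.arctan2(d[1],d[0])))
S=[r(x-310,y-240,90,190) for x,y in[(340,458),(682,281),(724,312),(382,493),(543,379)]]
for p in S: print("bar scene",atz(b,*p,.048).round(4))
# rod tip
t1=r(62,151,140,208); t2=r(154,345-300,245,85)
print("tip top@.193",atz(a,*t1,.193).round(4),"scene",atz(b,*t2,.193).round(4))
# foot outline
def fit(f,box,seedz):
    u,v,w,h=box;im=f["color"][v:v+h,u:u+w];hs=cv2.cvtColor(im,cv2.COLOR_RGB2HSV)
    m=(hs[...,1]<70).astype(np.uint8)
    n,l,s,_=cv2.connectedComponentsWithStats(m);k=1+np.argmax(s[1:,4]);m=(l==k).astype(np.uint8)
    c=max(cv2.findContours(m,0,1)[0],key=len)
    H=cv2.convexHull(c)[:,0,:].astype(float)+[u,v]
    ang=np.linspace(0,2*np.pi,120,endpoint=False)
    D=np.array([np.cos(np.linspace(0,2*np.pi,36,endpoint=False)),np.sin(np.linspace(0,2*np.pi,36,endpoint=False))])
    def ext(x,y,g):
        p=np.array([proj(f,np.array([x+.075*np.cos(t),y+.075*np.sin(t),z])) for z in(0,.025) for t in ang])
        return (p@D).max(0)
    e=(H@D).max(0)
    s=least_squares(lambda x:ext(x[0],x[1],0)+x[2]-e,[*seedz,0],loss="soft_l1",x_scale=[.01,.01,1])
    print("foot",s.x.round(4),"rms px",np.sqrt(np.mean((ext(*s.x)+s.x[2]-e)**2)).round(2));return s.x
fit(a,(140,205,80,80),atz(a,177,246,.02)[:2]);fit(b,(245,130,75,55),atz(b,282,160,.02)[:2])
E
```

```text
bar top [ 0.5484 -0.1127  0.048 ]
bar top [ 0.5533 -0.3132  0.048 ]
bar top [ 0.5183 -0.313   0.048 ]
bar top [ 0.5135 -0.1131  0.048 ]
bar top [ 0.5347 -0.2122  0.048 ]
len/wid [0.2005, 0.2, 0.0349, 0.035] ctr [ 0.5334 -0.213   0.048 ]
yaw deg of bar 91.3754675138056
bar scene [ 0.5207 -0.3141  0.048 ]
bar scene [ 0.514  -0.1153  0.048 ]
bar scene [ 0.5524 -0.1164  0.048 ]
bar scene [ 0.556  -0.3117  0.048 ]
bar scene [ 0.5352 -0.2151  0.048 ]
tip top@.193 [0.4983 0.2175 0.193 ] scene [0.4978 0.218  0.193 ]
foot [ 0.503   0.22   -1.5535] rms px 0.25
foot [ 0.5058  0.2178 -1.4176] rms px 0.41
```

Request:
servo_tool(
  commands=[
    [[0,0,0,0,0,-1,0],[0,0,0,0,0,-1,0],[0,0,0,0,0,-1,0],[0,0,0,0,0,-1,0],[0,0,0,0,0,-1,0],[0,0,0,0,0,-1,0],[0,0,0,0,0,-1,0],[0,0,0,0,0,-1,0],[0,0,0,0,0,-1,0],[0,0,0,0,0,-1,0]],
  ],
)

```text
time_s: 1.1
position: [0.1495, -0.5031, 0.2071]
ee_rot: [[0.395, 0.919, -0.0], [0.919, -0.395, 0.001], [0.001, -0.0, -1.0]]
wrist_force: [-0.9, -0.5, -1.0]
opening: 0.0855
gripper_force: 0.0
```

Request:
servo_tool(
  commands=[
    [[0,0,0,0,0,-1,0],[0,0,0,0,0,-1,0],[0,0,0,0,0,-1,0],[0,0,0,0,0,-1,0],[0,0,0,0,0,-0.94,0],[0,0,0,0,0,0,0]],
  ],
)

```text
time_s: 1.7
position: [0.1495, -0.5031, 0.2071]
ee_rot: [[-0.023, 1.0, -0.0], [1.0, 0.023, 0.001], [0.001, -0.0, -1.0]]
wrist_force: [-0.7, 0.6, 0.6]
opening: 0.0854
gripper_force: 0.0
```

Request:
servo_tool(
  commands=[
    [[0.405,0.783,0,0,0,0,0],[0.405,0.783,0,0,0,0,0],[0.405,0.783,0,0,0,0,0],[0.405,0.783,0,0,0,0,0],[0.405,0.783,0,0,0,0,0],[0.405,0.783,0,0,0,0,0],[0.405,0.783,0,0,0,0,0],[0.405,0.783,0,0,0,0,0],[0.405,0.783,0,0,0,0,0],[0.405,0.783,0,0,0,0,0]],
  ],
)

```text
time_s: 2.7
position: [0.5379, -0.291, 0.2072]
ee_rot: [[-0.019, 1.0, -0.0], [1.0, 0.019, 0.0], [0.0, -0.0, -1.0]]
wrist_force: [0.7, -0.9, 0.3]
opening: 0.0853
gripper_force: 0.0
```

Request:
servo_tool(
  commands=[
    [[0,0,0.6,0,0,0,0],[0,0,0.6,0,0,0,0],[0,0,0.5,0,0,0,0],[0,0,0,0,0,0,0]],
  ],
)

```text
time_s: 3.1
position: [0.535, -0.2911, 0.1193]
ee_rot: [[-0.02, 1.0, -0.004], [1.0, 0.02, 0.003], [0.003, -0.004, -1.0]]
wrist_force: [0.4, -0.3, 1.3]
opening: 0.0857
gripper_force: 0.0
```

```bash
python3 - <<'E'
from h import *
st()
f=arm.grab_frame("wrist");print(np.round(f["hand_eye"],3).tolist(),f["camera_matrix"])
save("w1.png",cv2.resize(f["color"],(768,576)))
E
```

```text
{'time_s': 3.1, 'position': [0.535, -0.2911, 0.1193], 'ee_rot': [[-0.0197, 0.9998, -0.0044], [0.9998, 0.0197, 0.0032], [0.0033, -0.0043, -1.0]], 'wrist_force': [0.4293, -0.2766, 1.2557], 'wrist_torque': [0.0286, 0.0551, 0.0129], 'opening': 0.0857, 'gripper_force': 0.0}
[[-0.001, 0.954, 0.299, 0.076], [1.0, 0.001, 0.001, -0.0], [0.001, 0.299, -0.954, -0.166], [0.0, 0.0, 0.0, 1.0]] [[297.31863964   0.         252.13814924]
 [  0.         297.31863964 193.24918646]
 [  0.           0.           1.        ]]
```

View pics/w1.png

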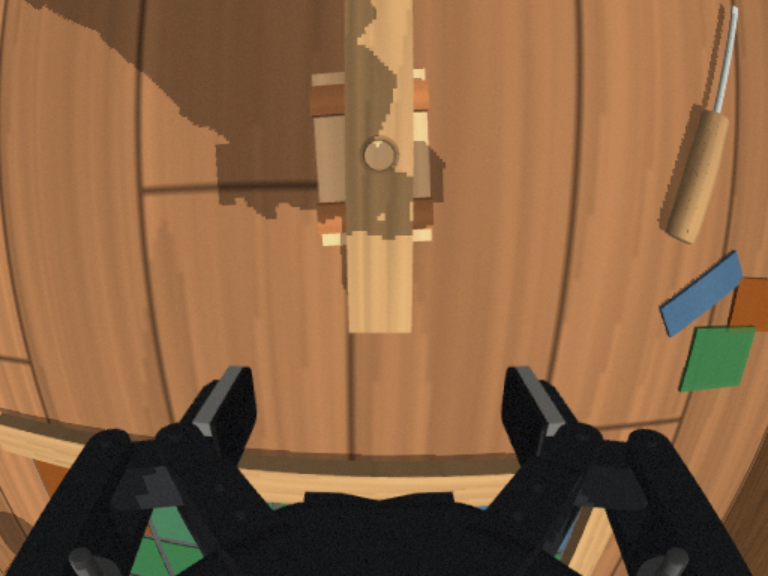

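The wrist view shows the bore at (379,154) and the bar's near end at (380,332). The camera overhangs tool +x, which is where the rod would stand, so I'll grip the other end and keep the camera away from the rod.

```bash
python3 - <<'E'
from h import *
s=arm.sense();f=arm.grab_frame("wrist");K=f["camera_matrix"];T=np.array(f["hand_eye"]);R=np.array(s["ee_rot"]);p=np.array(s["position"])
for n,u,v in[("bore",379,154),("endL",348,332),("endR",412,332),("left far",346,60),("right far",413,60)]:
    x=(u+.5)/1.5-.5-K[0,2];y=(v+.5)/1.5-.5-K[1,2];r=np.hypot(x,y);t=r/K[0,0]
    d=np.array([np.sin(t)*x/r,-np.sin(t)*y/r,-np.cos(t)])
    D=R@T[:3,:3]@d;c=R@T[:3,3]+p;print(n,(c+D*(.048-c[2])/D[2]).round(4))
E
```

```text
bore [ 0.5343 -0.2153  0.048 ]
endL [ 0.5181 -0.3168  0.048 ]
endR [ 0.5555 -0.3161  0.048 ]
left far [ 0.5158 -0.164   0.048 ]
right far [ 0.5512 -0.1633  0.048 ]
```

Request:
servo_tool(
  commands=[
    [[0.8,0,0,0,0,0,0],[0.8,0,0,0,0,0,0],[0.8,0,0,0,0,0,0],[0.74,0,0,0,0,0,0],[0,0,0,0,0,0,0],[0,0,0,0,0,0,0]],
  ],
)

```text
time_s: 3.8
position: [0.534, -0.1352, 0.1241]
ee_rot: [[-0.022, 1.0, 0.002], [1.0, 0.022, -0.001], [-0.001, 0.002, -1.0]]
wrist_force: [-1.0, -1.2, 1.2]
opening: 0.0855
gripper_force: 0.0
```

Request:
servo_tool(
  commands=[
    [[-0.02,-0.02,0.5,0,0,0,0],[0,0,0.5,0,0,0,0],[0,0,0.5,0,0,0,0],[0,0,0.3,0,0,0,0],[0,0,0.2,0,0,0,0],[0,0,0,0,0,0,0],[0,0,0,0,0,0,0],[0,0,0,0,0,0,0]],
  ],
)

```text
time_s: 4.6
position: [0.5328, -0.1368, 0.0234]
ee_rot: [[-0.021, 1.0, 0.001], [1.0, 0.021, -0.001], [-0.001, 0.001, -1.0]]
wrist_force: [0.2, -0.5, 0.4]
opening: 0.0852
gripper_force: 0.0
```

Request:
servo_tool(
  commands=[
    [[0,0,0,0,0,0,0.3],[0,0,0,0,0,0,0.4],[0,0,0,0,0,0,0.5],[0,0,0,0,0,0,0.6],[0,0,0,0,0,0,0.8],[0,0,0,0,0,0,1],[0,0,0,0,0,0,1],[0,0,0,0,0,0,1],[0,0,0,0,0,0,1]],
  ],
)

```text
time_s: 5.5
position: [0.5322, -0.1363, 0.0224]
ee_rot: [[-0.022, 1.0, 0.0], [1.0, 0.022, 0.0], [0.0, 0.0, -1.0]]
wrist_force: [0.8, 0.4, 3.8]
opening: 0.0004
gripper_force: 1.7
```

```bash
python3 -c "
from h import *
st()"
```

```text
{'time_s': 5.5, 'position': [0.5322, -0.1363, 0.0224], 'ee_rot': [[-0.0218, 0.9998, 0.0001], [0.9998, 0.0218, 0.0], [0.0, 0.0001, -1.0]], 'wrist_force': [0.8215, 0.3993, 3.7794], 'wrist_torque': [0.0984, -0.1308, 0.0493], 'opening': 0.0004, 'gripper_force': 1.7366}
```

```bash
python3 - <<'E'
from h import *
a=arm.grab_frame("top");b=arm.grab_frame("scene")
cv=np.zeros((600,800,3),np.uint8)
cv[:300,:500]=cv2.resize(a["color"][180:270,290:440],(500,300),interpolation=cv2.INTER_CUBIC)
cv[300:600,:500]=cv2.resize(b["color"][160:280,60:260],(500,300),interpolation=cv2.INTER_CUBIC)
save("g.png",cv)
E
```

```text
(no output)
```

View pics/g.png

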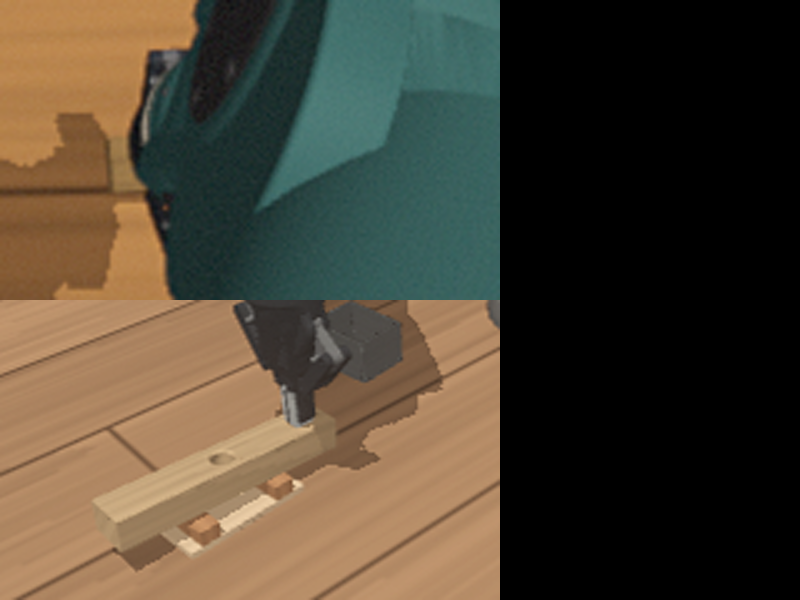

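```bash
python3 - <<'E'
from h import *
b=arm.grab_frame("scene");p=np.array(arm.sense()["position"]);st()
for z in(0.015,.0224,.034,.048,.056): print(z,proj(b,np.array([p[0],p[1],z])))
print("tip ray at",atz(b,179.2,209.2,.048))
# wrist camera: sharper look at the fingers
f=arm.grab_frame("wrist");save("w2.png",np.hstack([cv2.resize(f["color"][150:340,150:360],(630,570),interpolation=cv2.INTER_CUBIC)]))
E
```

```text
{'time_s': 5.65, 'position': [0.5322, -0.1364, 0.0224], 'ee_rot': [[-0.0218, 0.9998, 0.0001], [0.9998, 0.0218, 0.0], [0.0, 0.0001, -1.0]], 'wrist_force': [1.0934, 0.3221, 3.3354], 'wrist_torque': [0.002, -0.2135, 0.0071], 'opening': 0.0001, 'gripper_force': 1.7887}
0.015 (np.float64(181.0625482030582), np.float64(219.8412222379697))
0.0224 (np.float64(180.7448692520133), np.float64(217.10445918905054))
0.034 (np.float64(180.24058956593262), np.float64(212.76015495785504))
0.048 (np.float64(179.62151028713157), np.float64(207.4268670928533))
0.056 (np.float64(179.2624945868758), np.float64(204.3339932993267))
tip ray at [ 0.53669748 -0.14070816  0.048     ]
```

View pics/w2.png

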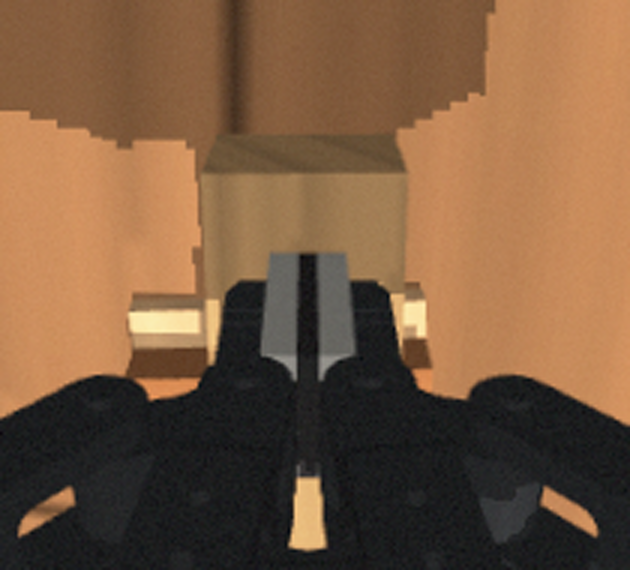

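The jaws are shut on top of the bar, with the tips grazing its upper face. Both the scene and wrist views put the tips about 25 mm behind the reported TCP, not ahead of it. I'll open up and go deeper, watching the force.

Request:
servo_tool(
  commands=[
    [[0,0,-0.3,0,0,0,1],[0,0,0,0,0,0,0],[0,0,0,0,0,0,0],[0,0,0,0,0,0,0],[0,0,0,0,0,0,0],[0,0,0,0,0,0,0],[0,0,0,0,0,0,0]],
  ],
)

```text
time_s: 6.4
position: [0.532, -0.1363, 0.0372]
ee_rot: [[-0.022, 1.0, -0.0], [1.0, 0.022, 0.0], [0.0, -0.0, -1.0]]
wrist_force: [0.8, -0.7, 0.0]
opening: 0.0845
gripper_force: 0.0
```

Request:
servo_tool(
  commands=[
    [[0,0,0.3,0,0,0,0],[0,0,0.2,0,0,0,0],[0,0,0.2,0,0,0,0],[0,0,0,0,0,0,0]],
  ],
)

```text
time_s: 6.8
position: [0.5313, -0.136, 0.0011]
ee_rot: [[-0.022, 1.0, -0.002], [1.0, 0.022, 0.001], [0.001, -0.002, -1.0]]
wrist_force: [0.5, 0.2, -0.2]
opening: 0.0847
gripper_force: 0.0
```

```bash
python3 - <<'E'
from h import *
st();b=arm.grab_frame("scene");f=arm.grab_frame("wrist")
cv=np.zeros((600,800,3),np.uint8)
cv[:,:400]=cv2.resize(f["color"][150:384,176:332],(400,600),interpolation=cv2.INTER_CUBIC)
cv[:400,400:]=cv2.resize(b["color"][150:260,120:230],(400,400),interpolation=cv2.INTER_CUBIC)
save("w3.png",cv)
E
```

```text
{'time_s': 6.8, 'position': [0.5313, -0.136, 0.0011], 'ee_rot': [[-0.0218, 0.9998, -0.0021], [0.9998, 0.0218, 0.0009], [0.0009, -0.0021, -1.0]], 'wrist_force': [0.474, 0.1922, -0.1523], 'wrist_torque': [0.0266, 0.0398, 0.0465], 'opening': 0.0847, 'gripper_force': 0.0}
```

View pics/w3.png

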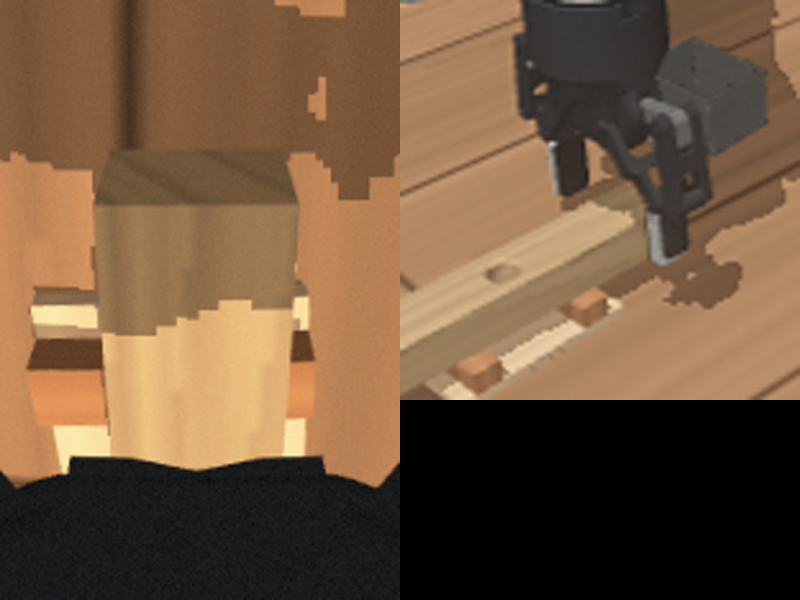

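The fingers now straddle the bar. The near tip is at (665,262), still well above the bench, so I'll go another 15 mm down and close.

Request:
servo_tool(
  commands=[
    [[0,0.02,0.1,0,0,0,0],[0,0,0.1,0,0,0,0],[0,0,0.1,0,0,0,0],[0,0,0,0,0,0,0],[0,0,0,0,0,0,0]],
  ],
)

```text
time_s: 7.4
position: [0.533, -0.1363, -0.0127]
ee_rot: [[-0.022, 1.0, -0.0], [1.0, 0.022, 0.0], [0.0, -0.0, -1.0]]
wrist_force: [-0.6, 0.3, -0.4]
opening: 0.0856
gripper_force: 0.0
```

Request:
servo_tool(
  commands=[
    [[0,0,0,0,0,0,0.2],[0,0,0,0,0,0,0.3],[0,0,0,0,0,0,0.4],[0,0,0,0,0,0,0.5],[0,0,0,0,0,0,0.6],[0,0,0,0,0,0,1],[0,0,0,0,0,0,1],[0,0,0,0,0,0,1]],
  ],
)

```text
time_s: 8.2
position: [0.5332, -0.1364, -0.0125]
ee_rot: [[-0.022, 1.0, 0.0], [1.0, 0.022, -0.0], [-0.0, 0.0, -1.0]]
wrist_force: [-1.7, 0.4, 5.3]
opening: 0.0355
gripper_force: 59.2
```

```bash
python3 -c "
from h import *
st()"
```

```text
{'time_s': 8.2, 'position': [0.5332, -0.1364, -0.0125], 'ee_rot': [[-0.0217, 0.9998, 0.0002], [0.9998, 0.0217, -0.0001], [-0.0001, 0.0001, -1.0]], 'wrist_force': [-1.7148, 0.3567, 5.2515], 'wrist_torque': [-0.0606, 0.3124, -0.0186], 'opening': 0.0355, 'gripper_force': 59.2259}
```

Request:
servo_tool(
  commands=[
    [[0,0,-0.1,0,0,0,1],[0,0,-0.3,0,0,0,1],[0,0,-0.5,0,0,0,1],[0,0,-0.6,0,0,0,1],[0,0,-0.6,0,0,0,1],[0,0,-0.6,0,0,0,1],[0,0,-0.6,0,0,0,1],[0,0,-0.5,0,0,0,1],[0,0,-0.2,0,0,0,1],[0,0,-0.1,0,0,0,1]],
  ],
)

```text
time_s: 9.2
position: [0.5332, -0.1363, 0.1928]
ee_rot: [[-0.022, 1.0, 0.001], [1.0, 0.022, -0.0], [-0.0, 0.001, -1.0]]
wrist_force: [-0.2, -0.1, -2.3]
opening: 0.0358
gripper_force: 60.1
```

Request:
servo_tool(
  commands=[
    [[0.3,0,0,0,0,0,1],[0.5,-0.05,0,0,0,0,1],[0.6,-0.05,0,0,0,0,1],[0.7,-0.05,0,0,0,0,1],[0.7,-0.05,0,0,0,0,1],[0.7,-0.05,0,0,0,0,1],[0.7,-0.05,0,0,0,0,1],[0.7,-0.05,0,0,0,0,1],[0.7,-0.05,0,0,0,0,1],[0.7,-0.05,0,0,0,0,1]],
  ],
)

```text
time_s: 10.2
position: [0.5024, 0.1801, 0.1911]
ee_rot: [[-0.022, 1.0, -0.002], [1.0, 0.022, -0.0], [-0.0, -0.002, -1.0]]
wrist_force: [0.6, 0.4, -2.4]
opening: 0.0357
gripper_force: 60.1
```

Request:
servo_tool(
  commands=[
    [[0.6,0,0,0,0,0,1],[0.5,0,0,0,0,0,1],[0.4,0,0,0,0,0,1],[0.3,0,0,0,0,0,1],[0.2,0,0,0,0,0,1],[0.1,0,0,0,0,0,1],[0,0,0,0,0,0,1],[0,0,0,0,0,0,1],[0,0,0,0,0,0,1]],
  ],
)

```text
time_s: 11.1
position: [0.5016, 0.2824, 0.1924]
ee_rot: [[-0.021, 1.0, 0.0], [1.0, 0.021, -0.0], [-0.0, 0.0, -1.0]]
wrist_force: [-0.1, -0.1, -1.3]
opening: 0.0355
gripper_force: 60.1
```

```bash
python3 - <<'E'
from h import *
import pickle
st();b=arm.grab_frame("scene");a=arm.grab_frame("top");pickle.dump((a,b),open("f2.pkl","wb"))
cv=np.zeros((600,800,3),np.uint8)
cv[:,:480]=cv2.resize(b["color"][30:180,210:330],(480,600),interpolation=cv2.INTER_CUBIC)
cv[:400,480:800]=cv2.resize(a["color"][190:290,120:200],(320,400),interpolation=cv2.INTER_CUBIC)
save("r.png",cv)
E
```

```text
{'time_s': 11.1, 'position': [0.5016, 0.2824, 0.1924], 'ee_rot': [[-0.0209, 0.9998, 0.0001], [0.9998, 0.0209, -0.0001], [-0.0001, 0.0001, -1.0]], 'wrist_force': [-0.0981, -0.0995, -1.2768], 'wrist_torque': [0.1035, -0.0031, 0.0039], 'opening': 0.0355, 'gripper_force': 60.0577}
```

View pics/r.png

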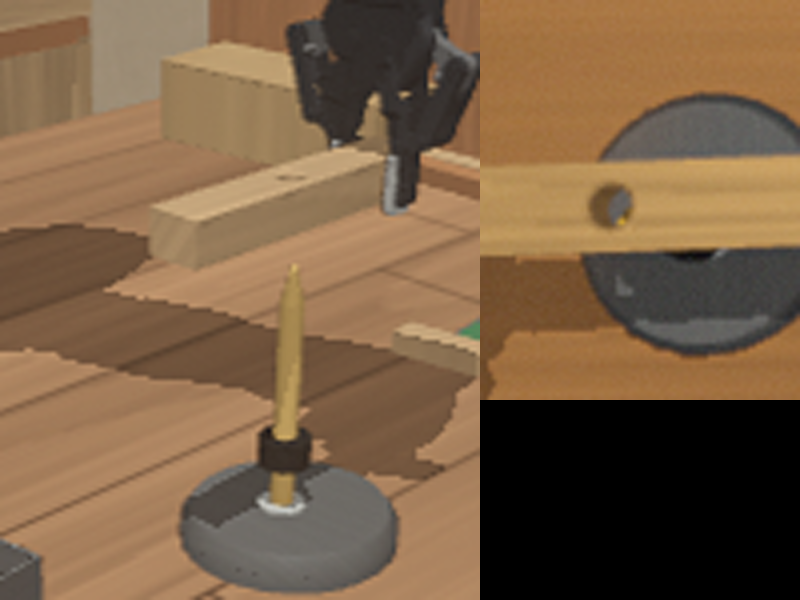

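```bash
python3 - <<'E'
from h import *
import pickle
a,b=pickle.load(open("f2.pkl","rb"))
r=lambda x,y,u,v:(u+(x+.5)/4-.5,v+(y+.5)/4-.5)
pa=r(611-480,206,120,190);pb=r(290,177,210,30)
def tri(pa,pb):
    c1,d1=ray(a,*pa);c2,d2=ray(b,*pb);A=np.stack([d1,-d2],1);t=np.linalg.lstsq(A,c2-c1,rcond=None)[0];p=c1+t[0]*d1;q=c2+t[1]*d2;return p,q
print("bore tri",*[x.round(4) for x in tri(pa,pb)],"top@.253",atz(a,*pa,.253).round(4),"scene@.253",atz(b,*pb,.253).round(4))
P=np.array(arm.sense()["position"]);R=np.array(arm.sense()["ee_rot"])
for n,(x,y) in {"far top":(150,212),"near top":(195,228),"near bot":(197,267)}.items(): 
    print(n,np.round(r(x,y,210,30),1))
for tilt in(0,.02,.04,-.02):
  for X,Y,Z in[(-.178,-.018,.014),(-.178,.018,.014),(-.178,.018,-.014),(-.078,0,.014)]:
    p=P+np.array([0,0,.0465])+R[:,0]*X+R[:,1]*Y+np.array([0,0,Z+tilt*X]);u,v=proj(b,p);ua,va=proj(a,p);print(tilt,round(u,1),round(v,1),"| top",round(ua,1),round(va,1))
# tip: re-estimate, scene crop (294,266)
t=r(294,266,210,30);print("tip scene",atz(b,*t,.193).round(4))
E
```

```text
bore tri [0.5036 0.2043 0.2521] [0.5031 0.2039 0.252 ] top@.253 [0.5036 0.2041 0.253 ] scene@.253 [0.5054 0.2013 0.253 ]
far top [247.1  82.6]
near top [258.4  86.6]
near bot [258.9  96.4]
0 247.3 81.1 | top 213.6 250.0
0 258.9 84.9 | top 213.3 227.7
0 258.7 97.2 | top 215.5 228.9
0 282.4 73.4 | top 152.0 241.3
0.02 247.3 82.7 | top 213.9 250.0
0.02 258.9 86.5 | top 213.5 227.9
0.02 258.7 98.8 | top 215.8 229.0
0.02 282.4 74.1 | top 152.3 241.4
0.04 247.3 84.2 | top 214.2 250.0
0.04 258.9 88.1 | top 213.8 228.0
0.04 258.7 100.3 | top 216.0 229.2
0.04 282.3 74.7 | top 152.6 241.4
-0.02 247.3 79.5 | top 213.3 250.0
-0.02 259.0 83.3 | top 213.0 227.5
-0.02 258.7 95.7 | top 215.2 228.7
-0.02 282.4 72.7 | top 151.8 241.3
tip scene [0.499  0.2167 0.193 ]
```

Request:
servo_tool(
  commands=[
    [[0.134,-0.047,0.1,0,0,0,1],[0.134,-0.047,0.2,0,0,0,1],[0,0,0.2,0,0,0,1],[0,0,0.08,0,0,0,1],[0,0,0,0,0,0,1],[0,0,0,0,0,0,1]],
  ],
)

```text
time_s: 11.8
position: [0.4966, 0.2963, 0.1634]
ee_rot: [[-0.022, 1.0, 0.0], [1.0, 0.022, -0.0], [-0.0, 0.0, -1.0]]
wrist_force: [-0.0, -0.5, -2.1]
opening: 0.0354
gripper_force: 60.0
```

```bash
python3 - <<'E'
from h import *
import pickle
st();b=arm.grab_frame("scene");a=arm.grab_frame("top");pickle.dump((a,b),open("f3.pkl","wb"))
cv=np.zeros((600,800,3),np.uint8)
cv[:400,:400]=cv2.resize(a["color"][220:264,136:180],(400,400),interpolation=cv2.INTER_CUBIC)
cv[:400,400:]=cv2.resize(b["color"][60:140,240:320],(400,400),interpolation=cv2.INTER_CUBIC)
save("r2.png",cv)
E
```

```text
{'time_s': 11.8, 'position': [0.4966, 0.2963, 0.1634], 'ee_rot': [[-0.0217, 0.9998, 0.0], [0.9998, 0.0217, -0.0001], [-0.0001, 0.0, -1.0]], 'wrist_force': [-0.0477, -0.4575, -2.1198], 'wrist_torque': [0.1455, 0.0247, 0.0179], 'opening': 0.0354, 'gripper_force': 60.0208}
```

View pics/r2.png

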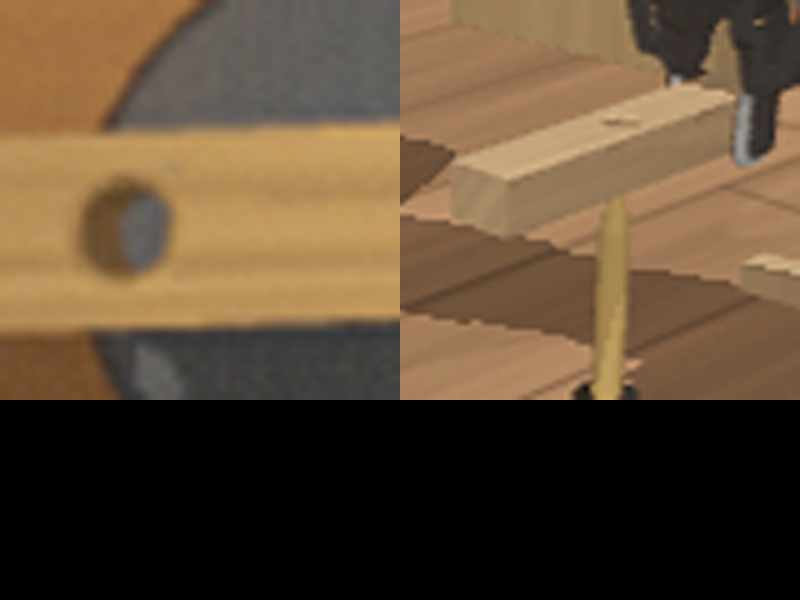

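The bore lies over the tip to within about 1 mm: the top crop shows it at (126,228), and the scene view shows the tip just under the bar. I'll start the gentle entry.

Request:
servo_tool(
  commands=[
    [[0,0,0.04,0,0,0,1],[0,0,0.04,0,0,0,1],[0,0,0.04,0,0,0,1],[0,0,0.04,0,0,0,1],[0,0,0,0,0,0,1],[0,0,0,0,0,0,1]],
  ],
)

```text
time_s: 12.5
position: [0.4965, 0.2964, 0.1553]
ee_rot: [[-0.022, 1.0, -0.0], [1.0, 0.022, -0.0], [-0.0, -0.0, -1.0]]
wrist_force: [0.2, 0.4, -3.1]
opening: 0.0357
gripper_force: 60.0
```

Request:
servo_tool(
  commands=[
    [[0,0,0.04,0,0,0,1],[0,0,0.04,0,0,0,1],[0,0,0.04,0,0,0,1],[0,0,0,0,0,0,1],[0,0,0,0,0,0,1]],
  ],
)

```text
time_s: 13.0
position: [0.4965, 0.2964, 0.1493]
ee_rot: [[-0.022, 1.0, -0.0], [1.0, 0.022, -0.0], [-0.0, -0.0, -1.0]]
wrist_force: [-0.8, 0.3, -1.6]
opening: 0.0353
gripper_force: 60.0
```

Request:
servo_tool(
  commands=[
    [[0,0,0.04,0,0,0,1],[0,0,0.04,0,0,0,1],[0,0,0.02,0,0,0,1],[0,0,0,0,0,0,1],[0,0,0,0,0,0,1]],
  ],
)

```text
time_s: 13.5
position: [0.4965, 0.2964, 0.1444]
ee_rot: [[-0.022, 1.0, -0.0], [1.0, 0.022, -0.0], [-0.0, -0.0, -1.0]]
wrist_force: [-0.1, -0.0, -2.0]
opening: 0.0349
gripper_force: 60.0
```

Request:
servo_tool(
  commands=[
    [[0,0,0.02,0,0,0,1],[0,0,0.02,0,0,0,1],[0,0,0,0,0,0,1],[0,0,0,0,0,0,1]],
  ],
)

```text
time_s: 13.9
position: [0.4965, 0.2964, 0.1424]
ee_rot: [[-0.022, 1.0, -0.0], [1.0, 0.022, -0.0], [-0.0, -0.0, -1.0]]
wrist_force: [0.3, -0.3, -1.3]
opening: 0.0351
gripper_force: 60.0
```

```bash
python3 -c "
from h import *
st()"
```

```text
{'time_s': 13.9, 'position': [0.4965, 0.2964, 0.1424], 'ee_rot': [[-0.0217, 0.9998, -0.0001], [0.9998, 0.0217, -0.0], [-0.0, -0.0001, -1.0]], 'wrist_force': [0.3306, -0.2742, -1.3315], 'wrist_torque': [0.127, 0.0163, -0.0204], 'opening': 0.0351, 'gripper_force': 60.0246}
```

Request:
servo_tool(
  commands=[
    [[0,0,0.02,0,0,0,1],[0,0,0.02,0,0,0,1],[0,0,0,0,0,0,1],[0,0,0,0,0,0,1]],
  ],
)

```text
time_s: 14.3
position: [0.4965, 0.2964, 0.1403]
ee_rot: [[-0.022, 1.0, -0.0], [1.0, 0.022, -0.0], [-0.0, -0.0, -1.0]]
wrist_force: [0.7, -0.1, -1.8]
opening: 0.0355
gripper_force: 60.0
```

Request:
servo_tool(
  commands=[
    [[0,0,0.02,0,0,0,1],[0,0,0,0,0,0,1],[0,0,0,0,0,0,1]],
  ],
)

```text
time_s: 14.6
position: [0.4965, 0.2964, 0.1394]
ee_rot: [[-0.022, 1.0, 0.0], [1.0, 0.022, -0.0], [-0.0, 0.0, -1.0]]
wrist_force: [0.5, -0.1, -1.9]
opening: 0.0353
gripper_force: 60.1
```

Request:
servo_tool(
  commands=[
    [[0,0,0.02,0,0,0,1],[0,0,0,0,0,0,1],[0,0,0,0,0,0,1]],
  ],
)

```text
time_s: 14.9
position: [0.4965, 0.2964, 0.1383]
ee_rot: [[-0.022, 1.0, -0.0], [1.0, 0.022, -0.0], [-0.0, -0.0, -1.0]]
wrist_force: [0.3, 0.4, -2.7]
opening: 0.0352
gripper_force: 60.0
```

```bash
python3 -c "
from h import *
st()"
```

```text
{'time_s': 14.9, 'position': [0.4965, 0.2964, 0.1383], 'ee_rot': [[-0.0217, 0.9998, -0.0], [0.9998, 0.0217, -0.0], [-0.0, -0.0, -1.0]], 'wrist_force': [0.2552, 0.4063, -2.668], 'wrist_torque': [0.1522, 0.0096, -0.0076], 'opening': 0.0352, 'gripper_force': 60.0321}
```

Request:
servo_tool(
  commands=[
    [[0,0,0.02,0,0,0,1],[0,0,0,0,0,0,1],[0,0,0,0,0,0,1]],
  ],
)

```text
time_s: 15.2
position: [0.4965, 0.2964, 0.1374]
ee_rot: [[-0.022, 1.0, -0.0], [1.0, 0.022, -0.0], [-0.0, -0.0, -1.0]]
wrist_force: [-0.1, 0.5, -1.2]
opening: 0.0349
gripper_force: 60.1
```

Request:
servo_tool(
  commands=[
    [[0,0,0.02,0,0,0,1],[0,0,0,0,0,0,1],[0,0,0,0,0,0,1]],
  ],
)

```text
time_s: 15.5
position: [0.4965, 0.2963, 0.1363]
ee_rot: [[-0.022, 1.0, -0.0], [1.0, 0.022, -0.0], [-0.0, -0.0, -1.0]]
wrist_force: [0.3, -0.0, -2.3]
opening: 0.0357
gripper_force: 60.0
```

Request:
servo_tool(
  commands=[
    [[0,0,0.02,0,0,0,1],[0,0,0,0,0,0,1],[0,0,0,0,0,0,1]],
  ],
)

```text
time_s: 15.8
position: [0.4965, 0.2964, 0.1354]
ee_rot: [[-0.022, 1.0, -0.0], [1.0, 0.022, 0.0], [0.0, -0.0, -1.0]]
wrist_force: [-0.4, 0.8, -1.4]
opening: 0.0352
gripper_force: 60.1
```

```bash
python3 -c "
from h import *
st()"
```

```text
{'time_s': 15.8, 'position': [0.4965, 0.2964, 0.1354], 'ee_rot': [[-0.0218, 0.9998, -0.0001], [0.9998, 0.0218, 0.0], [0.0, -0.0001, -1.0]], 'wrist_force': [-0.3709, 0.8149, -1.442], 'wrist_torque': [0.0823, -0.0626, -0.0026], 'opening': 0.0352, 'gripper_force': 60.1033}
```

Request:
servo_tool(
  commands=[
    [[0,0,0.02,0,0,0,1],[0,0,0.02,0,0,0,1],[0,0,0,0,0,0,1],[0,0,0,0,0,0,1]],
  ],
)

```text
time_s: 16.2
position: [0.4965, 0.2964, 0.1333]
ee_rot: [[-0.022, 1.0, -0.0], [1.0, 0.022, -0.0], [-0.0, -0.0, -1.0]]
wrist_force: [0.4, -0.5, -1.5]
opening: 0.0351
gripper_force: 60.1
```

Request:
servo_tool(
  commands=[
    [[0,0,0.02,0,0,0,1],[0,0,0.02,0,0,0,1],[0,0,0,0,0,0,1],[0,0,0,0,0,0,1]],
  ],
)

```text
time_s: 16.6
position: [0.4965, 0.2964, 0.1313]
ee_rot: [[-0.022, 1.0, -0.0], [1.0, 0.022, -0.0], [-0.0, -0.0, -1.0]]
wrist_force: [-0.8, -1.1, -1.6]
opening: 0.0351
gripper_force: 60.0
```

Request:
servo_tool(
  commands=[
    [[0,0,0.02,0,0,0,1],[0,0,0.02,0,0,0,1],[0,0,0,0,0,0,1],[0,0,0,0,0,0,1]],
  ],
)

```text
time_s: 17.0
position: [0.4964, 0.2964, 0.1293]
ee_rot: [[-0.022, 1.0, -0.0], [1.0, 0.022, -0.0], [-0.0, -0.0, -1.0]]
wrist_force: [0.2, -0.5, -2.2]
opening: 0.0354
gripper_force: 60.0
```

```bash
python3 -c "
from h import *
st()"
```

```text
{'time_s': 17.0, 'position': [0.4964, 0.2964, 0.1293], 'ee_rot': [[-0.0217, 0.9998, -0.0001], [0.9998, 0.0217, -0.0], [-0.0, -0.0001, -1.0]], 'wrist_force': [0.1987, -0.528, -2.18], 'wrist_torque': [0.0979, -0.0462, -0.0057], 'opening': 0.0354, 'gripper_force': 59.9623}
```

Request:
servo_tool(
  commands=[
    [[0,0,0.03,0,0,0,1],[0,0,0.03,0,0,0,1],[0,0,0.03,0,0,0,1],[0,0,0,0,0,0,1],[0,0,0,0,0,0,1]],
  ],
)

```text
time_s: 17.5
position: [0.4965, 0.2964, 0.1248]
ee_rot: [[-0.022, 1.0, -0.0], [1.0, 0.022, 0.0], [0.0, -0.0, -1.0]]
wrist_force: [-0.2, 0.5, -2.5]
opening: 0.0353
gripper_force: 60.1
```

Request:
servo_tool(
  commands=[
    [[0,0,0.04,0,0,0,1],[0,0,0.04,0,0,0,1],[0,0,0.04,0,0,0,1],[0,0,0,0,0,0,1],[0,0,0,0,0,0,1]],
  ],
)

```text
time_s: 18.0
position: [0.4965, 0.2964, 0.1188]
ee_rot: [[-0.022, 1.0, -0.0], [1.0, 0.022, -0.0], [-0.0, -0.0, -1.0]]
wrist_force: [1.3, -0.4, -1.3]
opening: 0.0353
gripper_force: 60.0
```

Request:
servo_tool(
  commands=[
    [[0,0,0.04,0,0,0,1],[0,0,0.04,0,0,0,1],[0,0,0.04,0,0,0,1],[0,0,0,0,0,0,1],[0,0,0,0,0,0,1]],
  ],
)

```text
time_s: 18.5
position: [0.4964, 0.2964, 0.1128]
ee_rot: [[-0.022, 1.0, -0.0], [1.0, 0.022, -0.0], [-0.0, -0.0, -1.0]]
wrist_force: [-0.5, 0.4, -3.0]
opening: 0.0354
gripper_force: 60.1
```

```bash
python3 - <<'E'
from h import *
st();b=arm.grab_frame("scene");a=arm.grab_frame("top")
cv=np.zeros((500,800,3),np.uint8)
cv[:400,:400]=cv2.resize(a["color"][215:275,135:195],(400,400),interpolation=cv2.INTER_CUBIC)
cv[:500,400:]=cv2.resize(b["color"][70:170,240:320],(400,500),interpolation=cv2.INTER_CUBIC)
save("r3.png",cv)
E
```

```text
{'time_s': 18.5, 'position': [0.4964, 0.2964, 0.1128], 'ee_rot': [[-0.0218, 0.9998, -0.0002], [0.9998, 0.0218, -0.0001], [-0.0001, -0.0002, -1.0]], 'wrist_force': [-0.4894, 0.4201, -3.0428], 'wrist_torque': [0.0343, -0.0254, 0.0382], 'opening': 0.0354, 'gripper_force': 60.0858}
```

View pics/r3.png

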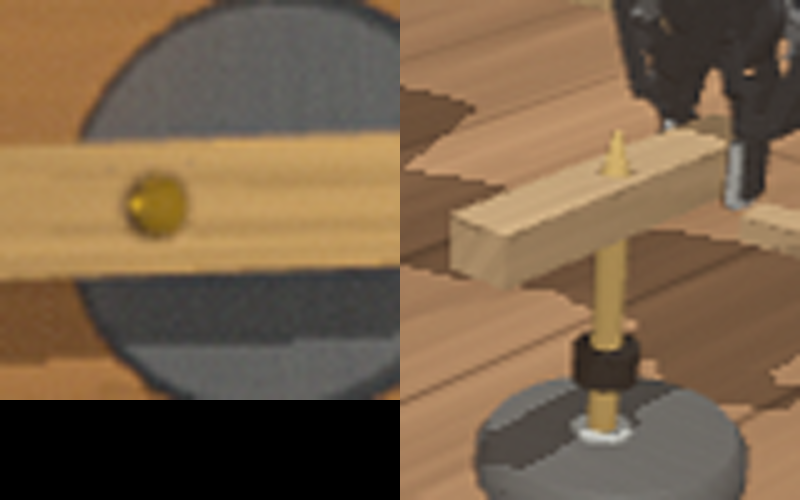

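It's threaded: the rod tip pokes through the bore at (616,130) in the scene part of the crop, and the bar is square. Now down towards the ring.

Request:
servo_tool(
  commands=[
    [[0,0,0.05,0,0,0,1],[0,0,0.05,0,0,0,1],[0,0,0.05,0,0,0,1],[0,0,0.05,0,0,0,1],[0,0,0.05,0,0,0,1],[0,0,0.05,0,0,0,1],[0,0,0.05,0,0,0,1],[0,0,0,0,0,0,1],[0,0,0,0,0,0,1]],
  ],
)

```text
time_s: 19.5
position: [0.4965, 0.2964, 0.0953]
ee_rot: [[-0.022, 1.0, -0.0], [1.0, 0.022, 0.0], [0.0, -0.0, -1.0]]
wrist_force: [0.3, -0.7, -1.5]
opening: 0.0357
gripper_force: 60.1
```

Request:
servo_tool(
  commands=[
    [[0,0,0.05,0,0,0,1],[0,0,0.05,0,0,0,1],[0,0,0.05,0,0,0,1],[0,0,0.05,0,0,0,1],[0,0,0.05,0,0,0,1],[0,0,0.05,0,0,0,1],[0,0,0.05,0,0,0,1],[0,0,0,0,0,0,1],[0,0,0,0,0,0,1]],
  ],
)

```text
time_s: 20.4
position: [0.4965, 0.2964, 0.0778]
ee_rot: [[-0.022, 1.0, -0.0], [1.0, 0.022, -0.0], [0.0, -0.0, -1.0]]
wrist_force: [0.0, -0.8, -2.3]
opening: 0.0354
gripper_force: 60.1
```

Request:
servo_tool(
  commands=[
    [[0,0,0.04,0,0,0,1],[0,0,0.04,0,0,0,1],[0,0,0.04,0,0,0,1],[0,0,0.04,0,0,0,1],[0,0,0,0,0,0,1],[0,0,0,0,0,0,1]],
  ],
)

```text
time_s: 21.0
position: [0.4965, 0.2964, 0.0698]
ee_rot: [[-0.022, 1.0, -0.0], [1.0, 0.022, 0.0], [0.0, -0.0, -1.0]]
wrist_force: [1.1, -0.9, -2.5]
opening: 0.0351
gripper_force: 60.1
```

```bash
python3 -c "
from h import *
st()"
```

```text
{'time_s': 21.0, 'position': [0.4965, 0.2964, 0.0698], 'ee_rot': [[-0.0218, 0.9998, -0.0002], [0.9998, 0.0218, 0.0], [0.0, -0.0002, -1.0]], 'wrist_force': [1.141, -0.8652, -2.4862], 'wrist_torque': [0.0481, -0.1091, 0.0057], 'opening': 0.0351, 'gripper_force': 60.0859}
```

Request:
servo_tool(
  commands=[
    [[0,0,0.03,0,0,0,1],[0,0,0.03,0,0,0,1],[0,0,0.03,0,0,0,1],[0,0,0.03,0,0,0,1]],
  ],
)

```text
time_s: 21.4
position: [0.4965, 0.2964, 0.0638]
ee_rot: [[-0.022, 1.0, 0.0], [1.0, 0.022, 0.0], [0.0, 0.0, -1.0]]
wrist_force: [0.2, -0.6, -1.9]
opening: 0.0353
gripper_force: 60.1
```

Request:
servo_tool(
  commands=[
    [[0,0,0.02,0,0,0,1],[0,0,0.02,0,0,0,1],[0,0,0.02,0,0,0,1]],
  ],
)

```text
time_s: 21.7
position: [0.4965, 0.2964, 0.0608]
ee_rot: [[-0.022, 1.0, 0.0], [1.0, 0.022, -0.0], [-0.0, 0.0, -1.0]]
wrist_force: [1.2, -1.3, -2.3]
opening: 0.0351
gripper_force: 60.1
```

Request:
servo_tool(
  commands=[
    [[0,0,0.02,0,0,0,1],[0,0,0.02,0,0,0,1],[0,0,0.02,0,0,0,1]],
  ],
)

```text
time_s: 22.0
position: [0.4965, 0.2964, 0.0578]
ee_rot: [[-0.022, 1.0, -0.0], [1.0, 0.022, 0.0], [0.0, -0.0, -1.0]]
wrist_force: [0.7, -0.7, -0.4]
opening: 0.0353
gripper_force: 60.1
```

```bash
python3 -c "
from h import *
st()"
```

```text
{'time_s': 22.0, 'position': [0.4965, 0.2964, 0.0578], 'ee_rot': [[-0.0218, 0.9998, -0.0], [0.9998, 0.0218, 0.0], [0.0, -0.0, -1.0]], 'wrist_force': [0.6537, -0.6583, -0.4152], 'wrist_torque': [-0.1248, -0.0979, -0.0149], 'opening': 0.0353, 'gripper_force': 60.0778}
```

Request:
servo_tool(
  commands=[
    [[0,0,0.01,0,0,0,1],[0,0,0.01,0,0,0,1]],
  ],
)

```text
time_s: 22.2
position: [0.4965, 0.2964, 0.0568]
ee_rot: [[-0.022, 1.0, 0.0], [1.0, 0.022, 0.0], [0.0, 0.0, -1.0]]
wrist_force: [0.5, -1.2, -1.0]
opening: 0.0356
gripper_force: 60.1
```

Request:
servo_tool(
  commands=[
    [[0,0,0.01,0,0,0,1],[0,0,0.01,0,0,0,1]],
  ],
)

```text
time_s: 22.4
position: [0.4965, 0.2964, 0.0559]
ee_rot: [[-0.022, 1.0, 0.0], [1.0, 0.022, 0.0], [0.0, 0.0, -1.0]]
wrist_force: [0.1, -1.6, -0.9]
opening: 0.0353
gripper_force: 60.1
```

```bash
python3 -c "
from h import *
st()"
```

```text
{'time_s': 22.4, 'position': [0.4965, 0.2964, 0.0559], 'ee_rot': [[-0.0218, 0.9998, 0.0], [0.9998, 0.0218, 0.0], [0.0, 0.0, -1.0]], 'wrist_force': [0.0661, -1.563, -0.8979], 'wrist_torque': [-0.1435, -0.1157, 0.0222], 'opening': 0.0353, 'gripper_force': 60.0791}
```

Request:
servo_tool(
  commands=[
    [[-0.008,0,0.0,0,0,0,1],[0,0,0.01,0,0,0,1],[0,0,0.01,0,0,0,1]],
  ],
)

```text
time_s: 22.7
position: [0.4965, 0.296, 0.0548]
ee_rot: [[-0.022, 1.0, -0.0], [1.0, 0.022, 0.0], [0.0, -0.0, -1.0]]
wrist_force: [0.0, -0.1, -2.0]
opening: 0.0354
gripper_force: 60.1
```

Request:
servo_tool(
  commands=[
    [[0,0,0.015,0,0,0,1],[0,0,0.015,0,0,0,1]],
  ],
)

```text
time_s: 22.9
position: [0.4965, 0.296, 0.0533]
ee_rot: [[-0.022, 1.0, 0.0], [1.0, 0.022, 0.0], [0.0, 0.0, -1.0]]
wrist_force: [0.8, -1.0, -1.8]
opening: 0.0354
gripper_force: 60.1
```

```bash
python3 -c "
from h import *
st()"
```

```text
{'time_s': 22.9, 'position': [0.4965, 0.296, 0.0533], 'ee_rot': [[-0.0218, 0.9998, 0.0], [0.9998, 0.0218, 0.0], [0.0, 0.0, -1.0]], 'wrist_force': [0.7792, -1.0246, -1.8148], 'wrist_torque': [0.1151, -0.0716, -0.0296], 'opening': 0.0354, 'gripper_force': 60.0971}
```

Request:
servo_tool(
  commands=[
    [[-0.004,0.004,0.015,0,0,0,1],[0,0,0.015,0,0,0,1],[0,0,0.015,0,0,0,1]],
  ],
)

```text
time_s: 23.2
position: [0.4967, 0.2958, 0.051]
ee_rot: [[-0.022, 1.0, -0.0], [1.0, 0.022, 0.0], [0.0, -0.0, -1.0]]
wrist_force: [-0.5, 0.7, -2.3]
opening: 0.035
gripper_force: 60.1
```

Request:
servo_tool(
  commands=[
    [[0,0,0.015,0,0,0,1],[0,0,0.015,0,0,0,1],[0,0,0.015,0,0,0,1]],
  ],
)

```text
time_s: 23.5
position: [0.4967, 0.2958, 0.0488]
ee_rot: [[-0.022, 1.0, 0.0], [1.0, 0.022, 0.0], [0.0, 0.0, -1.0]]
wrist_force: [0.8, 1.0, -2.1]
opening: 0.0355
gripper_force: 60.1
```

Request:
servo_tool(
  commands=[
    [[0,0,0.015,0,0,0,1],[0,0,0.015,0,0,0,1]],
  ],
)

```text
time_s: 23.7
position: [0.4967, 0.2958, 0.0473]
ee_rot: [[-0.022, 1.0, -0.0], [1.0, 0.022, 0.0], [0.0, -0.0, -1.0]]
wrist_force: [-0.3, 0.7, -2.3]
opening: 0.0354
gripper_force: 60.1
```

```bash
python3 -c "
from h import *
st()"
```

```text
{'time_s': 23.7, 'position': [0.4967, 0.2958, 0.0473], 'ee_rot': [[-0.0218, 0.9998, -0.0001], [0.9998, 0.0218, 0.0], [0.0, -0.0001, -1.0]], 'wrist_force': [-0.2859, 0.667, -2.2941], 'wrist_torque': [0.1826, -0.0155, -0.0007], 'opening': 0.0354, 'gripper_force': 60.1064}
```

Request:
servo_tool(
  commands=[
    [[0,0,0.01,0,0,0,1],[0,0,0.01,0,0,0,1],[0,0,0.01,0,0,0,1]],
  ],
)

```text
time_s: 24.0
position: [0.4967, 0.2958, 0.0458]
ee_rot: [[-0.022, 1.0, -0.0], [1.0, 0.022, 0.0], [0.0, -0.0, -1.0]]
wrist_force: [-0.1, -0.1, -3.4]
opening: 0.0355
gripper_force: 60.1
```

Request:
servo_tool(
  commands=[
    [[0,0,0.01,0,0,0,1],[0,0,0.01,0,0,0,1],[0,0,0.01,0,0,0,1]],
  ],
)

```text
time_s: 24.3
position: [0.4968, 0.2958, 0.0444]
ee_rot: [[-0.022, 1.0, 0.0], [1.0, 0.022, 0.0], [0.0, 0.0, -1.0]]
wrist_force: [-0.3, 0.7, 1.9]
opening: 0.0352
gripper_force: 60.3
```

Request:
servo_tool(
  commands=[
    [[0,0,0.01,0,0,0,1],[0,0,0.01,0,0,0,1],[0,0,0.01,0,0,0,1]],
  ],
)

```text
time_s: 24.6
position: [0.4968, 0.2959, 0.0431]
ee_rot: [[-0.022, 1.0, 0.0], [1.0, 0.022, 0.0], [0.0, 0.0, -1.0]]
wrist_force: [-1.7, -0.1, 5.3]
opening: 0.0351
gripper_force: 61.0
```

```bash
python3 -c "
from h import *
st()"
```

```text
{'time_s': 24.6, 'position': [0.4968, 0.2959, 0.0431], 'ee_rot': [[-0.0218, 0.9998, 0.0004], [0.9998, 0.0218, 0.0002], [0.0001, 0.0004, -1.0]], 'wrist_force': [-1.7332, -0.0523, 5.2818], 'wrist_torque': [-0.1291, 0.2677, -0.0588], 'opening': 0.0351, 'gripper_force': 61.0011}
```

Request:
servo_tool(
  commands=[
    [[0,-0.004,0.01,0,0,0,1],[0,0,0.01,0,0,0,1]],
  ],
)

```text
time_s: 24.8
position: [0.4967, 0.2959, 0.042]
ee_rot: [[-0.022, 1.0, 0.001], [1.0, 0.022, 0.0], [0.0, 0.001, -1.0]]
wrist_force: [-0.3, 1.1, 5.0]
opening: 0.0352
gripper_force: 60.9
```

Request:
servo_tool(
  commands=[
    [[0,0,0.01,0,0,0,1],[0,0,0.01,0,0,0,1]],
  ],
)

```text
time_s: 25.0
position: [0.4967, 0.2958, 0.0409]
ee_rot: [[-0.022, 1.0, 0.0], [1.0, 0.022, 0.0], [0.0, 0.0, -1.0]]
wrist_force: [-0.2, 2.1, 4.4]
opening: 0.0354
gripper_force: 60.9
```

```bash
python3 -c "
from h import *
st()"
```

```text
{'time_s': 25.0, 'position': [0.4967, 0.2958, 0.0409], 'ee_rot': [[-0.0218, 0.9998, 0.0003], [0.9998, 0.0218, 0.0001], [0.0001, 0.0003, -1.0]], 'wrist_force': [-0.2318, 2.0522, 4.4203], 'wrist_torque': [-0.0723, -0.0267, 0.0438], 'opening': 0.0354, 'gripper_force': 60.879}
```

Request:
servo_tool(
  commands=[
    [[0.005,0,0.01,0,0,0,1],[0,0,0.015,0,0,0,1],[0,0,0.015,0,0,0,1]],
  ],
)

```text
time_s: 25.3
position: [0.4966, 0.296, 0.0388]
ee_rot: [[-0.022, 1.0, 0.0], [1.0, 0.022, -0.0], [-0.0, 0.0, -1.0]]
wrist_force: [-0.1, 0.9, 4.5]
opening: 0.0353
gripper_force: 60.9
```

Request:
servo_tool(
  commands=[
    [[0,0,0.015,0,0,0,1],[0,0,0.015,0,0,0,1],[0,0,0.015,0,0,0,1]],
  ],
)

```text
time_s: 25.6
position: [0.4966, 0.296, 0.0366]
ee_rot: [[-0.022, 1.0, 0.0], [1.0, 0.022, -0.0], [-0.0, 0.0, -1.0]]
wrist_force: [0.6, -0.1, 4.4]
opening: 0.0352
gripper_force: 60.9
```

Request:
servo_tool(
  commands=[
    [[0,0,0.015,0,0,0,1],[0,0,0.015,0,0,0,1],[0,0,0.015,0,0,0,1]],
  ],
)

```text
time_s: 25.9
position: [0.4965, 0.296, 0.0343]
ee_rot: [[-0.022, 1.0, 0.0], [1.0, 0.022, -0.0], [-0.0, 0.0, -1.0]]
wrist_force: [1.0, -0.1, 5.2]
opening: 0.0351
gripper_force: 60.9
```

```bash
python3 -c "
from h import *
st()"
```

```text
{'time_s': 25.9, 'position': [0.4965, 0.296, 0.0343], 'ee_rot': [[-0.0217, 0.9998, 0.0], [0.9998, 0.0217, -0.0], [-0.0, 0.0, -1.0]], 'wrist_force': [0.9899, -0.0835, 5.1629], 'wrist_torque': [-0.3044, -0.2951, 0.0871], 'opening': 0.0351, 'gripper_force': 60.9282}
```

Request:
servo_tool(
  commands=[
    [[0,0.003,0.015,0,0,0,1],[0,0,0.015,0,0,0,1],[0,0,0.015,0,0,0,1],[0,0,0.015,0,0,0,1],[0,0,0.015,0,0,0,1]],
  ],
)

```text
time_s: 26.4
position: [0.4966, 0.296, 0.0306]
ee_rot: [[-0.022, 1.0, -0.0], [1.0, 0.022, -0.0], [-0.0, -0.0, -1.0]]
wrist_force: [1.5, -0.7, 4.6]
opening: 0.0356
gripper_force: 60.9
```

Request:
servo_tool(
  commands=[
    [[0,0,0.015,0,0,0,1],[0,0,0.015,0,0,0,1],[0,0,0.015,0,0,0,1],[0,0,0.015,0,0,0,1],[0,0,0.015,0,0,0,1]],
  ],
)

```text
time_s: 26.9
position: [0.4967, 0.296, 0.0268]
ee_rot: [[-0.022, 1.0, 0.0], [1.0, 0.022, 0.0], [0.0, 0.0, -1.0]]
wrist_force: [0.5, 0.1, 4.2]
opening: 0.0353
gripper_force: 60.9
```

```bash
python3 -c "
from h import *
st()"
```

```text
{'time_s': 26.9, 'position': [0.4967, 0.296, 0.0268], 'ee_rot': [[-0.0218, 0.9998, 0.0], [0.9998, 0.0218, 0.0], [0.0, 0.0, -1.0]], 'wrist_force': [0.5066, 0.1226, 4.2177], 'wrist_torque': [-0.2987, -0.1482, 0.013], 'opening': 0.0353, 'gripper_force': 60.9176}
```

Request:
servo_tool(
  commands=[
    [[0,0.002,0.015,0,0,0,1],[0,0,0.015,0,0,0,1],[0,0,0.015,0,0,0,1],[0,0,0.015,0,0,0,1],[0,0,0.015,0,0,0,1]],
  ],
)

```text
time_s: 27.4
position: [0.4967, 0.296, 0.023]
ee_rot: [[-0.022, 1.0, -0.0], [1.0, 0.022, -0.0], [-0.0, -0.0, -1.0]]
wrist_force: [0.4, -0.1, 5.5]
opening: 0.0355
gripper_force: 60.9
```

Request:
servo_tool(
  commands=[
    [[0,0,0.015,0,0,0,1],[0,0,0.015,0,0,0,1],[0,0,0.015,0,0,0,1],[0,0,0.015,0,0,0,1],[0,0,0.01,0,0,0,1]],
  ],
)

```text
time_s: 27.9
position: [0.4968, 0.296, 0.0196]
ee_rot: [[-0.022, 1.0, -0.0], [1.0, 0.022, -0.0], [-0.0, -0.0, -1.0]]
wrist_force: [-0.0, -0.3, 5.0]
opening: 0.0353
gripper_force: 61.0
```

Request:
servo_tool(
  commands=[
    [[0,0,0.01,0,0,0,1],[0,0,0.01,0,0,0,1],[0,0,0.01,0,0,0,1],[0,0,0.01,0,0,0,1]],
  ],
)

```text
time_s: 28.3
position: [0.4967, 0.296, 0.0176]
ee_rot: [[-0.022, 1.0, -0.0], [1.0, 0.022, -0.0], [-0.0, -0.0, -1.0]]
wrist_force: [-0.7, 0.3, 4.6]
opening: 0.0354
gripper_force: 61.0
```

```bash
python3 -c "
from h import *
st()"
```

```text
{'time_s': 28.3, 'position': [0.4967, 0.296, 0.0176], 'ee_rot': [[-0.0218, 0.9998, -0.0001], [0.9998, 0.0218, -0.0], [-0.0, -0.0001, -1.0]], 'wrist_force': [-0.6915, 0.2854, 4.6491], 'wrist_torque': [-0.3413, 0.056, -0.0188], 'opening': 0.0354, 'gripper_force': 60.9667}
```

Request:
servo_tool(
  commands=[
    [[0,0,0.008,0,0,0,1],[0,0,0.008,0,0,0,1],[0,0,0.008,0,0,0,1]],
  ],
)

```text
time_s: 28.6
position: [0.4967, 0.296, 0.0164]
ee_rot: [[-0.022, 1.0, -0.0], [1.0, 0.022, 0.0], [0.0, -0.0, -1.0]]
wrist_force: [-0.6, 0.7, 5.1]
opening: 0.0354
gripper_force: 60.9
```

Request:
servo_tool(
  commands=[
    [[0,0,0.006,0,0,0,1],[0,0,0.006,0,0,0,1],[0,0,0.006,0,0,0,1]],
  ],
)

```text
time_s: 28.9
position: [0.4967, 0.296, 0.0155]
ee_rot: [[-0.022, 1.0, -0.0], [1.0, 0.022, -0.0], [-0.0, -0.0, -1.0]]
wrist_force: [-1.1, -1.1, 5.3]
opening: 0.035
gripper_force: 60.9
```

Request:
servo_tool(
  commands=[
    [[0,0,0.006,0,0,0,1],[0,0,0.006,0,0,0,1],[0,0,0.006,0,0,0,1]],
  ],
)

```text
time_s: 29.2
position: [0.4967, 0.296, 0.0146]
ee_rot: [[-0.022, 1.0, -0.0], [1.0, 0.022, -0.0], [-0.0, -0.0, -1.0]]
wrist_force: [-0.3, -0.3, 4.5]
opening: 0.0354
gripper_force: 60.9
```

Request:
servo_tool(
  commands=[
    [[0,0,0.006,0,0,0,1],[0,0,0.006,0,0,0,1]],
  ],
)

```text
time_s: 29.4
position: [0.4967, 0.296, 0.014]
ee_rot: [[-0.022, 1.0, -0.0], [1.0, 0.022, -0.0], [-0.0, -0.0, -1.0]]
wrist_force: [-0.2, -0.4, 6.0]
opening: 0.0352
gripper_force: 60.9
```

Request:
servo_tool(
  commands=[
    [[0,0,0.005,0,0,0,1],[0,0,0.005,0,0,0,1]],
  ],
)

```text
time_s: 29.6
position: [0.4968, 0.296, 0.0135]
ee_rot: [[-0.022, 1.0, 0.0], [1.0, 0.022, -0.0], [-0.0, 0.0, -1.0]]
wrist_force: [-0.7, 0.4, 4.3]
opening: 0.0354
gripper_force: 61.0
```

Request:
servo_tool(
  commands=[
    [[0,0,0.005,0,0,0,1],[0,0,0.005,0,0,0,1]],
  ],
)

```text
time_s: 29.8
position: [0.4967, 0.296, 0.013]
ee_rot: [[-0.022, 1.0, -0.0], [1.0, 0.022, 0.0], [0.0, -0.0, -1.0]]
wrist_force: [-1.1, -0.5, 4.7]
opening: 0.0355
gripper_force: 61.0
```

Request:
servo_tool(
  commands=[
    [[0,0,0.005,0,0,0,1],[0,0,0.005,0,0,0,1]],
  ],
)

```text
time_s: 30.0
position: [0.4968, 0.296, 0.0125]
ee_rot: [[-0.022, 1.0, 0.0], [1.0, 0.022, -0.0], [-0.0, 0.0, -1.0]]
wrist_force: [-0.6, -0.4, 6.3]
opening: 0.0356
gripper_force: 61.0
```

Request:
servo_tool(
  commands=[
    [[0,0,0.005,0,0,0,1]],
  ],
)

```text
time_s: 30.1
position: [0.4967, 0.296, 0.0123]
ee_rot: [[-0.022, 1.0, -0.0], [1.0, 0.022, 0.0], [0.0, -0.0, -1.0]]
wrist_force: [0.5, -0.5, 4.3]
opening: 0.035
gripper_force: 60.9
```

Request:
servo_tool(
  commands=[
    [[0,0,0.004,0,0,0,1],[0,0,0.004,0,0,0,1]],
  ],
)

```text
time_s: 30.3
position: [0.4968, 0.2961, 0.012]
ee_rot: [[-0.022, 1.0, 0.0], [1.0, 0.022, 0.0], [0.0, 0.0, -1.0]]
wrist_force: [-1.6, 0.1, 7.8]
opening: 0.0352
gripper_force: 61.3
```

Request:
servo_tool(
  commands=[
    [[0,0,0.004,0,0,0,1],[0,0,0.004,0,0,0,1]],
  ],
)

```text
time_s: 30.5
position: [0.4969, 0.2962, 0.0118]
ee_rot: [[-0.022, 1.0, 0.0], [1.0, 0.022, 0.0], [0.0, 0.0, -1.0]]
wrist_force: [-2.4, 0.8, 10.0]
opening: 0.0356
gripper_force: 61.7
```

Request:
servo_tool(
  commands=[
    [[0,0,0.004,0,0,0,1],[0,0,0.004,0,0,0,1]],
  ],
)

```text
time_s: 30.7
position: [0.4969, 0.2962, 0.0115]
ee_rot: [[-0.022, 1.0, 0.001], [1.0, 0.022, 0.0], [0.0, 0.001, -1.0]]
wrist_force: [-2.9, 1.0, 13.6]
opening: 0.0351
gripper_force: 61.9
```

Request:
servo_tool(
  commands=[
    [[0,0,0.004,0,0,0,1]],
  ],
)

```text
time_s: 30.8
position: [0.4969, 0.2963, 0.0113]
ee_rot: [[-0.022, 1.0, 0.0], [1.0, 0.022, 0.0], [0.0, 0.0, -1.0]]
wrist_force: [-2.1, 1.3, 10.6]
opening: 0.0353
gripper_force: 61.6
```

The ring bottomed: Fz climbed from about 5 N to 12 N near the expected TCP height of 12.5 mm. I'll ease off the load, then open slowly.

Request:
servo_tool(
  commands=[
    [[0,0,-0.008,0,0,0,1],[0,0,-0.006,0,0,0,1],[0,0,0,0,0,0,1],[0,0,0,0,0,0,1]],
  ],
)

```text
time_s: 31.2
position: [0.4968, 0.2961, 0.0116]
ee_rot: [[-0.022, 1.0, 0.0], [1.0, 0.022, 0.0], [0.0, 0.0, -1.0]]
wrist_force: [-1.2, 0.5, 5.4]
opening: 0.0351
gripper_force: 61.1
```

```bash
python3 -c "
from h import *
st()"
```

```text
{'time_s': 31.2, 'position': [0.4968, 0.2961, 0.0116], 'ee_rot': [[-0.0218, 0.9998, 0.0], [0.9998, 0.0218, 0.0002], [0.0002, 0.0, -1.0]], 'wrist_force': [-1.1649, 0.5469, 5.4226], 'wrist_torque': [-0.1853, 0.1986, -0.1121], 'opening': 0.0351, 'gripper_force': 61.1159}
```

Request:
servo_tool(
  commands=[
    [[0,-0.002,-0.006,0,0,0,1],[0,0,0,0,0,0,1],[0,0,0,0,0,0,1]],
  ],
)

```text
time_s: 31.5
position: [0.4967, 0.2961, 0.0118]
ee_rot: [[-0.022, 1.0, -0.0], [1.0, 0.022, 0.0], [0.0, -0.0, -1.0]]
wrist_force: [0.8, 1.0, 3.0]
opening: 0.0353
gripper_force: 60.8
```

Request:
servo_tool(
  commands=[
    [[0,0,0,0,0,0,0.5],[0,0,0,0,0,0,0.4],[0,0,0,0,0,0,0.3],[0,0,0,0,0,0,0.2],[0,0,0,0,0,0,0.1],[0,0,0,0,0,0,0],[0,0,0,0,0,0,0],[0,0,0,0,0,0,0]],
  ],
)

```text
time_s: 32.3
position: [0.4966, 0.296, 0.0119]
ee_rot: [[-0.022, 1.0, 0.0], [1.0, 0.022, -0.0], [-0.0, 0.0, -1.0]]
wrist_force: [-1.2, 0.8, 0.4]
opening: 0.0854
gripper_force: 0.0
```

Request:
servo_tool(
  commands=[
    [[0,0,-0.1,0,0,0,0],[0,0,-0.3,0,0,0,0],[0,0,-0.6,0,0,0,0],[0,0,-0.6,0,0,0,0],[0,0,-0.6,0,0,0,0],[0,0,-0.6,0,0,0,0],[0,0,-0.4,0,0,0,0],[0,0,0,0,0,0,0]],
  ],
)

```text
time_s: 33.1
position: [0.4978, 0.2965, 0.1749]
ee_rot: [[-0.022, 1.0, 0.004], [1.0, 0.022, 0.002], [0.002, 0.004, -1.0]]
wrist_force: [0.9, -0.5, -0.5]
opening: 0.0854
gripper_force: 0.0
```

```bash
python3 - <<'E'
from h import *
st();b=arm.grab_frame("scene");a=arm.grab_frame("top")
# compare seen bar corners with model: print wood mask extents in scene vs projected bar
bo=np.array([.4984,.218,.059]);e=np.array([-.0217,.9998,0]);n=np.array([.9998,.0217,0])
C=np.array([bo+e*sx*.1+n*sy*.018+np.array([0,0,sz*.014]) for sx in(-1,1) for sy in(-1,1) for sz in(-1,1)])
pm=b["color"].copy();pts=[proj(b,c) for c in C]
cr=cv2.resize(b["color"][80:180,220:340],(720,600),interpolation=cv2.INTER_CUBIC)
for u,v in pts: cv2.circle(cr,(int((u-220+.5)*6),int((v-80+.5)*6)),3,(255,0,0),1)
save("end.png",cr)
E
```

```text
{'time_s': 33.1, 'position': [0.4978, 0.2965, 0.1749], 'ee_rot': [[-0.0218, 0.9998, 0.0042], [0.9998, 0.0218, 0.0018], [0.0017, 0.0042, -1.0]], 'wrist_force': [0.9413, -0.5402, -0.5011], 'wrist_torque': [0.0414, -0.0465, -0.0046], 'opening': 0.0854, 'gripper_force': 0.0}
```

```bash
python3 - <<'E'
from h import *
from scipy.ndimage import map_coordinates
for name in("scene",):
    b=arm.grab_frame(name);g=cv2.GaussianBlur(cv2.cvtColor(b["color"],cv2.COLOR_RGB2GRAY).astype(np.float32),(0,0),.7)
    G=np.hypot(cv2.Sobel(g,5,1,0),cv2.Sobel(g,5,0,1))
    def score(z,t,r,dx=0,dy=0):
        e=np.array([-.0217*np.cos(t),.9998*np.cos(t),np.sin(t)]);n=np.array([.9998*np.cos(r),.0217,np.sin(r)]);k=np.cross(n,e);k/=np.linalg.norm(k)
        bo=np.array([.4984+dx,.218+dy,z]);c=lambda x,y,w:bo+.1*x*e+.018*y*n+.014*w*k
        E=[(c(-1,1,1),c(1,1,1)),(c(-1,1,-1),c(1,1,-1)),(c(-1,-1,1),c(1,-1,1)),(c(-1,-1,1),c(-1,1,1)),(c(-1,1,-1),c(-1,1,1)),(c(-1,-1,-1),c(-1,1,-1))]
        s=0
        for p,q in E:
            P=np.array([proj(b,p+(q-p)*u) for u in np.linspace(.03,.97,25)]);s+=map_coordinates(G,[P[:,1],P[:,0]],order=1).mean()
        return s
    L=[(score(z,t,r,dx,dy),z,t,r,dx,dy) for z in np.arange(.051,.072,.002) for t in np.arange(-.06,.061,.02) for r in(-.04,0,.04) for dx in(-.002,0,.002) for dy in(-.002,0,.002)]
    L.sort(reverse=True)
    for l in L[:6]: print(np.round(l,4))
E
```

```text
[ 6.731107e+02  6.100000e-02  0.000000e+00  0.000000e+00  2.000000e-03
 -2.000000e-03]
[6.718912e+02 5.900000e-02 0.000000e+00 0.000000e+00 0.000000e+00
 0.000000e+00]
[6.68187e+02 5.90000e-02 0.00000e+00 4.00000e-02 0.00000e+00 0.00000e+00]
[ 6.662993e+02  6.100000e-02  0.000000e+00 -4.000000e-02  2.000000e-03
 -2.000000e-03]
[ 6.659796e+02  6.100000e-02  0.000000e+00  4.000000e-02  2.000000e-03
 -2.000000e-03]
[ 6.655639e+02  5.700000e-02  0.000000e+00  0.000000e+00 -2.000000e-03
  2.000000e-03]
```

The edge fit puts the bar level, with its centre about 59 mm above the bench. That is the seated height, so I'm handing in.

```bash
python3 -c "
from h import *
print(arm.job_done())"
```

```text
the job is handed in; nothing more can be done
None
```

The ring is driven home on the foot, and the bar lies level on it and released, by force readings and a final scene-image fit; I handed the job in at about 33 s, and no verdict came back.

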